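Shut and lock the gear-case cover

ROBOT

A 7-joint arm with a two-finger parallel gripper is mounted at the origin on the work surface. World frame = base frame: x ahead of the robot, y to its left, z up, the work surface at z = 0. Lengths are in m, angles in rad, forces in N, time in s.
With the tool pointing down it reaches from about 0.35 to 0.775 m from the base axis. Payload 3.1 kg.
Tool frame: the origin (TCP) lies at the very end of the fingers, on their centre line; the grasp point (between the pads) lies 19 mm behind it; x points along the fingers, z is the direction in which the jaws open and shut, and the axes are right-handed (so a half turn about x gives the same grasp; the last joint's range is limited). The gripper opens to 85 mm and grips with 20 to 120 N. Pads are 22 mm wide; open, the fingers measure 114 mm over their backs; the gripper's body (76 mm by 85 mm) begins 54 mm behind the grasp point. The pads swing forward as they close: fully open they stand 13 mm farther back than shut.
Start: joints at [-1.181, 0.311, 0.014, 1.512, -0.004, 1.319, -0.027], TCP at [0.23, 0.5, 0.195] pointing down, gripper open.
Joint ranges: [-2.7, 2.7], [-0.3, 1.91], [-1.27, 1.3], [0.12, 2.57], [-1.44, 4.58], [0.2, 2.03], [-3.05, 3.05]. Speed limits (rad/s): [2.79, 2.79, 3.14, 3.14, 3.14, 3.14, 3.14].

INTERFACE

Orientations are given as a rotation vector (axis times angle).
In Python, from bench import sensors, viewer, order gives the robot as it stands.
- The arm moves only by the shell command python3 -m handwheel 'ROWS' [FORCE]. ROWS is JSON, a list that holds one entry, the list of rows, each a list of 5 numbers: the shift along the tool's x, y, z in mm, then the turn about the tool's x in degrees, then the finger opening in mm, from 0 to 85.4. A call has 1 to 20 rows; each row is the pose to reach, as a shift and turn from the pose commanded when the call began, along the tool's axes at that moment; what a row does not reach only later rows make up. A row lasts 1/12 s, in which the tool goes at most 41.7 mm and 7.16 degrees, less where a joint would pass 70% of its speed; a pose out of reach is approached as far as the arm can. A call with a gripper value outside its range is refused whole. The fingers move at their own pace and stop on an object; FORCE is the grip in N (left out, the last holds). Time passes only in rows, so rows that repeat a pose let the fingers close. It gives the time, the measured TCP pose, the force and the opening at its end, in the units of the state.
- sensors.state(): the state, without advancing time (a new reading comes with each control period).
- viewer.camera(name): name is "scene" or "top" or "wrist"; returns (picture, depth): 400x640x3 uint8, blue, green, red; 400x640 float32, m along the optical axis (not along the pixel's ray), 0 where there is no reading.
- viewer.calibration(name): a dict with "fx", "fy", "cx", "cy" (pixels), "dist" ([k1, k2, p1, p2, k3] as OpenCV has them; the pictures are not rectified), "pose" (4x4, takes a point from camera to world coordinates). Camera axes: x right, y down, z forward; pixel columns grow to the right and rows downward; lengths in m; the calibration is good to about 2 mm. A picture is of the moment at which its call begins: read the wrist's pose just before it. calibration takes no time and is no camera call; for the wrist camera it gives the pose at the moment of the call.
- order.sign_off(): hands the job in, once; it reports no verdict.
Trained networks look in the newest picture that a camera, given by its name, has taken for a name from the list of things; names that differ only in an ending like _2 or _b are one class to them, and where a whole thing is asked for, a point or a joint stands for the part that bears it (a point fixed in the world has none). Each returns a list of dicts, best first, with "score" (0 to 1); they miss things now and then, are a little off and sometimes report something else, mostly with a low value. They report only what shows in the picture. A call takes as long as a camera call.
- viewer.trace(target, camera): "mask" (400x640 bool, what is visible of it) and "box" ([left, top, right, bottom] in pixels, round what is visible of it).
The state is a dict: "time_s": time; "q": joint angles; "joint_vel": joint speeds; "joint_torque": joint torques, N m; "tool_pos": TCP position; "tool_rot": TCP orientation; "force": force on the tool from outside, world axes, zero at the start; "moment": the same for the moment, N m; "opening": finger opening in m.
Only numpy, scipy, OpenCV 4.12 (cv2) and the standard library are available. Lean on these libraries where they do the work, as an engineer would, in place of code of your own. Each camera call takes 0.05 s, during which the arm holds its last target.

TASK

The cover of the green gear case stands ajar. Push it fully shut with the fingertips, then set a fingertip in the slot of the round quarter-turn fastener on it and turn the fastener clockwise (seen from above) as far as it goes, so that the cover is locked, and take the hand away. Grasp and lift nothing, never raise the cover further, and leave the other things on the bench and on the case where they stand.

Things in the scene. Friction and masses are not known exactly. Their poses are not given: they have to be found in the camera images.
- case: Green sheet-metal gear case fixed to the bench, 240 (x) x 300 (y) x 100 mm high; foot lugs reach y = +-180 mm. Origin: centre of its underside; x points from its front (robot side) to its back, y to its left, z up. The cover closes its top from y = -145 to +55 mm; the rest (y = +64 to +150) is a solid deck 100 mm high on which the bush and pinion stand.
- cover (a joint): Opening angle of the cover (rad): 0 shut and level, growing as its front edge rises; starts ajar at 0.2 to 0.5. The hinge, at the back of the case, is stiff: the cover stays where it is left. 2 to 6 N down near its front edge moves it; it ends on a hard stop. Locked, it keeps 3 to 5 mm of play at the front edge.
- cover_hinge (a point): Middle of the cover's hinge line, on the plate's top face; at case x = +100, y = -45, z = 106 mm. Axes turn with the cover: x to the back, y along the hinge, z normal to the plate. The cover is an aluminium plate 6 mm thick, 200 mm wide, reaching 220 mm forward from the hinge line; shut, its top is 106 mm above the bench.
- cover_corner (a point): Bare place to push on, on the top face of the cover near its front right corner: 180 mm forward of the hinge line and 80 mm to the right (-y) of the cover's middle; 40 mm from the front edge, 20 mm from the side edge. The mirrored place at the left is as good. Axes turn with the cover.
- cam (a joint): Angle of the quarter-turn fastener (rad): 0 unlocked, growing clockwise seen from above to a hard stop at 1.57, locked; starts at 0 to 0.3. At 0 the slot is parallel to the front edge. It turns stiffly (0.12 N m) and stays where it is left. Locked, its tongue lies beneath a keeper in the case. Turned while the cover is open, the tongue gets in the way of shutting.
- slot (a point): On the fastener's axis, on the floor of its slot; 135 mm forward of the hinge line, midway across the cover; 110 mm above the bench when shut. The slot, 34 mm wide and 14 mm deep, runs straight across the whole round head through its centre; flat floor, open at the top. Axes turn with the fastener: y along the slot, x across it, z out of it.
- head_top (a point): On the fastener's axis, level with the top of its head, 14 mm above the slot's floor. The head is a steel disc 94 mm across, sunk flush in a fixed aluminium collar on the cover (100 mm inside, 112 mm outside, top level with the head). Axes as the slot's.
- bush: Bystander on the case's deck: brass bush, 32 mm across, 26 mm high. Origin: centre of its underside.
- pinion: Bystander on the case's deck: steel pinion blank, 34 mm across, 30 mm high. Origin: centre of its underside.
- mug: Bystander: white mug, 80 mm across plus its handle, 92 mm high, on the bench. Origin: centre of its underside.
- tin: Bystander: white plastic cup, 72 mm across, 95 mm high, on the bench. Origin: centre of its underside.
- cutter: Bystander: steel cutter standing on end, 56 mm across, 85 mm high, on the bench. Origin: centre of its underside.
- block: Bystander: hardwood block, 220 x 70 x 35 mm, on the bench at the right of the case. Origin: centre of its underside, x along its length.
- scriber: Bystander: screwdriver 180 mm long lying on the bench at the left of the case, handle about 30 mm thick. Origin: underneath its middle, x along its length.

How it is judged:
On the way, in this order (a step that is already met when the one before it is completed fails the run):
1. the cover is pushed shut (value of joint cover below 0.03 rad), for 0.2 s.
2. the fastener is turned to its locked position with the cover shut (value of joint cover below 0.03 rad and value of joint cam above 1.45 rad), for 0.2 s.
At the end, for the whole second after the job is handed in: The cover is shut (within 0.03 rad), the fastener is turned to lock (past 1.45 rad, its stop being at 1.57), and every bystander is within 30 mm of where it started (all of step 2 and distance of each of bush, pinion, mug, tin, cutter, block, scriber from where it was at the start of the episode below 0.03 m); the robot touches nothing.
It fails at once if a bystander is moved or lifted by more than 30 mm (distance of any of bush, pinion, mug, tin, cutter, block, scriber from where it was at the start of the episode above 0.03 m).
It fails at once if the cover is raised beyond where it can start (more than 0.53 rad) (value of joint cover above 0.53 rad).
It also fails if it takes over 42 s, if anything falls off the work surface, if the arm or the gripper's body presses on something with over 40 N, if the wrist force passes 120 N, or if a joint passes its speed limit or range.

## Working session

There is one attempt and no reset: what is moved stays moved. The work goes in short steps, Python scripts to look and compute and a shell command to move; the robot and the scene stay as the last step left them, time stands still between calls to the robot, and variables do not carry over. Pictures are saved under pics/ and viewed, and the job is handed in when it is done.

```bash
mkdir -p pics; ls; cat > h.py <<'E'
import numpy as np, cv2
from bench import sensors, viewer, order
from scipy.spatial.transform import Rotation as R
def pts(name, mask, depth, cal=None):
    c=cal or viewer.calibration(name)
    v,u=np.nonzero(mask&(depth>0))
    K=np.array([[c['fx'],0,c['cx']],[0,c['fy'],c['cy']],[0,0,1.]])
    n=cv2.undistortPoints(np.c_[u,v].astype(float).reshape(-1,1,2),K,np.array(c['dist'])).reshape(-1,2)
    d=depth[v,u]; P=np.c_[n*d[:,None],d]
    T=np.array(c['pose']); return P@T[:3,:3].T+T[:3,3], np.c_[u,v]
E
python3 - <<'E'
from h import *
s=sensors.state(); print(s)
print(R.from_rotvec(s['tool_rot']).as_matrix().round(3))
for n in ['scene','top']:
    im,d=viewer.camera(n); cv2.imwrite(f'pics/{n}0.png',im); np.save(n+'d0',d)
    for t in ['case','cover','slot','bush','pinion','mug','tin','cutter','block','scriber']:
        r=viewer.trace(t,n)
        if r:
            P,_=pts(n,r[0]['mask'],d); print(n,t,round(r[0]['score'],2),r[0]['box'],np.median(P,0).round(3),P.min(0).round(3),P.max(0).round(3))
            np.save(f'm_{n}_{t}',r[0]['mask'])
print(sensors.state()['time_s'])
E
```

```text
pics
{'time_s': 0.0, 'q': array([-1.1806957 ,  0.31175446,  0.01401137,  1.51306609, -0.00436251,
        1.31921728, -0.02719945]), 'joint_vel': array([-0.00066965, -0.00083208, -0.00036881,  0.0004534 ,  0.00048995,
        0.0013076 ,  0.00062285]), 'joint_torque': array([-4.37897143e-04, -3.79903400e+01,  1.45672238e-01, -2.30589688e+01,
        1.20701562e-02,  1.34324853e-02,  5.45981862e-06]), 'tool_pos': array([0.2298477 , 0.49875801, 0.19380181]), 'tool_rot': array([-0.88699747,  1.38505173,  0.88466697]), 'force': array([-0.04694782,  0.1466765 , -0.27858284]), 'moment': array([-0.00863863, -0.02527717,  0.02712255]), 'opening': 0.08573093872074106}
[[-0.001 -0.908  0.418]
 [-0.002  0.418  0.908]
 [-1.    -0.    -0.002]]
scene cover 0.98 [226.9, 153.9, 306.6, 219.9] [ 0.597 -0.044  0.14 ] [ 0.336 -0.247 -0.004] [0.709 0.069 0.185]
scene slot 0.92 [251.3, 160.6, 286.4, 189.0] [ 0.554 -0.054  0.158] [ 0.51  -0.1    0.144] [ 0.62  -0.008  0.182]
scene bush 0.49 [314.2, 176.5, 323.3, 190.5] [0.512 0.084 0.121] [0.487 0.069 0.104] [0.52  0.097 0.128]
scene pinion 0.43 [313.8, 20
[... 789 characters left out ...]
0.045  0.151] [ 0.457 -0.183  0.003] [0.704 0.07  0.189]
top bush 0.55 [319.7, 228.2, 327.7, 238.7] [0.496 0.086 0.127] [0.486 0.073 0.101] [0.512 0.099 0.132]
top pinion 0.59 [324.0, 228.7, 324.9, 236.1] [0.497 0.076 0.127] [0.491 0.074 0.123] [0.504 0.079 0.132]
top mug 0.82 [188.9, 225.4, 235.8, 256.9] [0.469 0.373 0.027] [ 0.422  0.321 -0.002] [0.508 0.43  0.098]
top tin 0.98 [223.7, 176.0, 259.7, 201.2] [0.61  0.309 0.038] [ 0.575  0.264 -0.   ] [0.641 0.352 0.101]
top block 0.59 [413.7, 148.5, 453.3, 227.7] [ 0.631 -0.228  0.036] [ 0.519 -0.294 -0.004] [ 0.753 -0.175  0.045]
top scriber 0.56 [191.0, 225.8, 233.2, 256.8] [0.468 0.373 0.027] [ 0.422  0.321 -0.002] [0.508 0.45  0.098]
1.1
```

```bash
python3 - <<'E'
import cv2,numpy as np
a=cv2.imread('pics/scene0.png');b=cv2.imread('pics/top0.png')
cv2.imwrite('pics/sc1.png',cv2.resize(a[120:280,130:450],None,fx=2.5,fy=2.5,interpolation=3))
cv2.imwrite('pics/tp1.png',cv2.resize(b[130:280,180:480],None,fx=2.6,fy=2.6,interpolation=3))
E
```

```text
(no output)
```

View pics/sc1.png

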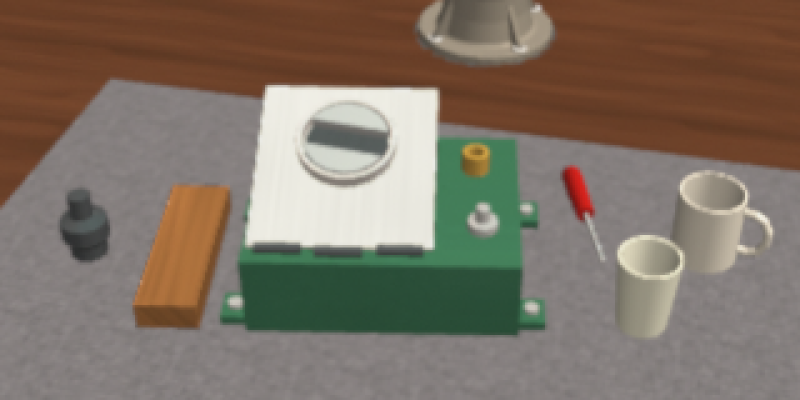

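View pics/tp1.png

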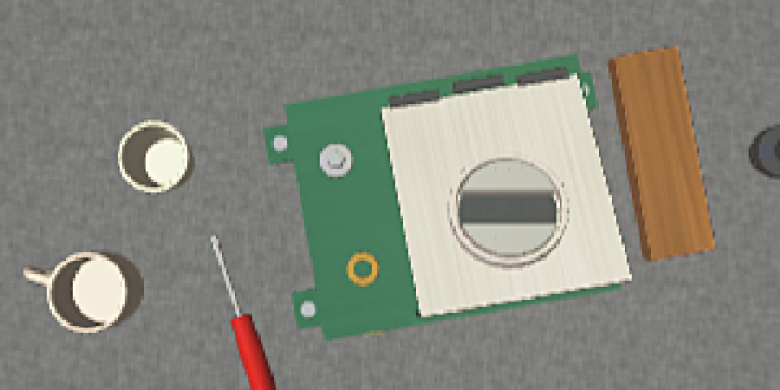

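The scene picture shows the cover ajar with a disc and dark slot (crop 345,137). The bush and pinion stand on the deck to its left, the block and cutter to the right, and the case is yawed by about 10°. Next I fit the geometry.

```bash
cat > fit.py <<'E'
from h import *
n='top'
im=cv2.imread('pics/top0.png'); d=np.load('topd0.npy'); m=np.load('m_top_cover.npy')
m=cv2.erode(m.astype(np.uint8),np.ones((3,3)))>0
P,uv=pts(n,m,d)
# plane ransac
rng=np.random.default_rng(0);best=None
for _ in range(500):
    p=P[rng.choice(len(P),3,False)];nn=np.cross(p[1]-p[0],p[2]-p[0]);nn/=np.linalg.norm(nn)+1e-12
    k=np.abs((P-p[0])@nn)<.003
    if best is None or k.sum()>best.sum():best=k
Q=P[best];c=Q.mean(0);nn=np.linalg.svd(Q-c)[2][2];nn*=np.sign(nn[2])
print('plane',len(P),best.sum(),nn,c)
ang=np.arccos(nn[2]);h=np.array([nn[0],nn[1]])
print('angle',ang,'normal az',np.degrees(np.arctan2(nn[1],nn[0])))
# full mask pixels of plane: raster
M=np.load('m_top_cover.npy');P,uv=pts(n,M,d)
k=(np.abs((P-c)@nn)<.012)
x=nn[:2]/np.linalg.norm(nn[:2]) # horizontal axis: normal tips toward the back (+x)
# front edge raised: plane normal tilts toward back? 
xh=np.r_[x,0.];yh=np.cross([0,0,1.],xh);xp=np.cross(yh,nn)
if xp[0]<0:xh,yh,xp=-xh,-yh,-xp
q=np.c_[(P[k]-c)@xp,(P[k]-c)@yh].astype(np.float32)
r=cv2.minAreaRect(q);print('rect',r)
print('ext',q.min(0),q.max(0)); 
# deck
v,u=np.mgrid[0:400,0:640];A,_=pts(n,np.ones_like(m),d)
E
python3 fit.py
```

```text
plane 6089 4054 [0.31608068 0.06664437 0.94638868] [ 0.58122435 -0.04412887  0.14250317]
angle 0.3289295289105325 normal az 11.9062009388799
rect ((0.0013045668601989746, -0.0013461336493492126), (0.19978094100952148, 0.22478243708610535), 89.53575897216797)
ext [-0.11130185 -0.10170466] [0.11303888 0.09865265]
```

```bash
python3 - <<'E'
from h import *
# edges by colour in top image at full-res; white cover & green
im=cv2.imread('pics/top0.png');hsv=cv2.cvtColor(im,cv2.COLOR_BGR2HSV);d=np.load('topd0.npy')
g=(cv2.inRange(hsv,(50,80,40),(90,255,200))>0)
P,uv=pts('top',g,d)
k=(abs(P[:,2]-.1)<.008);print('deck',k.sum(),P[k].mean(0),P[k].min(0),P[k].max(0))
print(cv2.minAreaRect(P[k][:,:2].astype(np.float32)))
c=viewer.calibration('top');print(c['fx'],np.array(c['pose']).round(3), c['cx'],c['cy'],c['dist'])
E
```

```text
deck 5193 [ 0.70698403 -0.16561303  0.10093705] [ 0.35780275 -0.75085248  0.09200408] [1.15046151 0.1693193  0.10795287]
((0.7901139855384827, -0.2821126878261566), (0.8757781386375427, 0.7893725037574768), 84.8343505859375)
442.5644544877173 [[ 3.000e-02 -9.980e-01  5.200e-02  5.280e-01]
 [-1.000e+00 -3.000e-02  1.000e-03  9.400e-02]
 [ 1.000e-03 -5.200e-02 -9.990e-01  1.251e+00]
 [ 0.000e+00  0.000e+00  0.000e+00  1.000e+00]] 316.537983021124 199.05959000007655 [-0.01474376  0.          0.          0.          0.        ]
```

```bash
cat >> fit.py <<'E'
print('---')
# edges: undistorted rays of bright cover pixels intersect plane
cal=viewer.calibration(n);K=np.array([[cal['fx'],0,cal['cx']],[0,cal['fy'],cal['cy']],[0,0,1.]]);T=np.array(cal['pose'])
def rayplane(uv,off=0):
    a=cv2.undistortPoints(uv.astype(float).reshape(-1,1,2),K,np.array(cal['dist'])).reshape(-1,2)
    D=np.c_[a,np.ones(len(a))]@T[:3,:3].T;o=T[:3,3]
    t=((c+off*nn-o)@nn)/(D@nn);return o+D*t[:,None]
hsv=cv2.cvtColor(im,cv2.COLOR_BGR2HSV)
w=(hsv[...,1]<45)&(hsv[...,2]>150)
box=np.zeros_like(w);box[150:256,326:426]=1
w=(w&box).astype(np.uint8);l,lab,st,_=cv2.connectedComponentsWithStats(w);i=1+np.argmax(st[1:,4]);w=lab==i;print(st[i])
v,u=np.nonzero(w);W=rayplane(np.c_[u,v]);q=np.c_[(W-c)@xp,(W-c)@yh].astype(np.float32)
(r0,sz,a)=cv2.minAreaRect(q);print('rect white',r0,sz,a)
a=a-90 if a>45 else a
rot=np.radians(a);X=xp*np.cos(rot)+yh*np.sin(rot);Y=np.cross(nn,X)
ctr=c+xp*r0[0]+yh*r0[1]
print('yaw from rect',np.degrees(np.arctan2(Y[1],Y[0]))-90)
H=ctr+.11*X;print('hinge',H);S=H-.135*X;print('slot floor',S+.004*nn,'front mid',H-.22*X)
# dark slot pixels
dk=(hsv[...,2]<110)&(hsv[...,1]<60);bx=np.zeros_like(dk);bx[195:225,350:400]=1;dk&=bx>0
v,u=np.nonzero(dk);F=rayplane(np.c_[u,v],.004);F=F-(S+.004*nn);f=np.c_[F@X,F@Y].astype(np.float32)
print('dark',len(f),f.mean(0),cv2.minAreaRect(f)); 
U=np.linalg.svd(f-f.mean(0))[2][0];print('slot dir in cover (deg from Y, cw+)',np.degrees(np.arctan2(U[0],U[1])))
E
python3 fit.py|sed -n '/---/,$p'
```

```text
---
[ 327  158   96   94 5931]
rect white (-0.0007469803094863892, -0.0014091059565544128) (0.19994865357875824, 0.21873953938484192) 89.7047119140625
yaw from rect 11.626743378793662
hinge [ 0.6828021  -0.02473106  0.10721163]
slot floor [ 0.55891067 -0.05014204  0.15460567] front mid [ 0.47884458 -0.06657596  0.17827731]
dark 370 [ 0.00536257 -0.00088135] ((0.011510980315506458, -0.0028234459459781647), (0.08895004540681839, 0.047957271337509155), 78.69245910644531)
slot dir in cover (deg from Y, cw+) 11.106742
```

```bash
cat > geo.py <<'E'
from h import *
import sys
yaw=np.radians(11.5)
X=np.array([np.cos(yaw),np.sin(yaw),0]);Y=np.array([-np.sin(yaw),np.cos(yaw),0])
H=np.array([.6828,-.0247,.106])
def where(f,l,th,off=0):  # f forward of hinge, l left, above plate
    return H-f*(X*np.cos(th)-np.array([0,0,np.sin(th)]))+l*Y+off*(X*np.sin(th)+np.array([0,0,np.cos(th)]))
def delta(p,az=None):
    s=sensors.state();M=R.from_rotvec(s['tool_rot']).as_matrix()
    cur=np.degrees(np.arctan2(M[1,2],M[0,2]))
    print('t',round(s['time_s'],2),'pos',s['tool_pos'].round(4),'az',cur.round(1),'F',s['force'].round(1),'Mz',s['moment'].round(2),'op',round(s['opening'],4),'q',s['q'].round(2))
    print('shift mm',(1000*M.T@(np.asarray(p)-s['tool_pos'])).round(1),'turn',None if az is None else round(cur-az,1))
E
python3 - <<'E'
from geo import *
p=where(.18,-.08,.329);print(p, where(.135,0,0,.004), where(.18,-.08,0))
p[2]=.26;delta(p,90.6)
E
```

```text
[ 0.53182331 -0.13705548  0.16415743] [ 0.55051016 -0.05161467  0.11      ] [ 0.52236299 -0.1389802   0.106     ]
t 1.1 pos [0.2302 0.4996 0.1949] az 65.3 F [ 0.2  0.7 -0.2] Mz [-0.02  0.03  0.01] op 0.0854 q [-1.18  0.31  0.01  1.51 -0.    1.32 -0.03]
shift mm [ -65.1 -540.4 -452. ] turn -25.3
```

```bash
python3 -m handwheel '[[[-40,0,0,0,0],[-65,-30,-25,-3,0],[-65,-62,-52,-6,0],[-65,-94,-78,-9,0],[-65,-126,-105,-12,0],[-65,-158,-132,-15,0],[-65,-190,-159,-18,0],[-65,-222,-186,-21,0],[-65,-254,-212,-24,0],[-65,-286,-239,-25,0],[-65,-318,-266,-25,0],[-65,-350,-293,-25,0],[-65,-382,-320,-25,0],[-65,-414,-346,-25,0],[-65,-446,-373,-25,0],[-65,-478,-400,-25,0],[-65,-510,-427,-25,0],[-65,-540,-452,-25,0],[-65,-540,-452,-25,0],[-65,-540,-452,-25,0]]]'; python3 -c "
from geo import *
delta(where(.18,-.08,.329),90.6)"
```

```text
time_s: 2.77
tool_pos: [0.5312, -0.1409, 0.2593]
tool_rot: [-1.209, 1.213, 1.207]
force: [0.5, 0.9, 0.4]
opening: 0.0002
t 2.77 pos [ 0.5312 -0.1409  0.2593] az 89.9 F [0.5 0.9 0.4] Mz [ 0.11  0.   -0.03] op 0.0002 q [-0.22  0.32  0.61  1.41 -0.18  1.48  1.95]
shift mm [95.1 -0.7  4.1] turn -0.7
```

```bash
python3 -m handwheel '[[[35,0,4,0,0],[70,0,4,0,0],[85,0,4,0,0],[92,0,4,0,0],[98,1,4,0,0],[104,2,4,0,0],[110,3,4,0,0],[116,4,4,0,0],[122,5,4,0,0],[128,6,4,0,0],[134,7,4,0,0],[140,8,4,0,0],[145,9,4,0,0]]]'; python3 -c "
from geo import *
delta(where(.18,-.08,.0),90.6)"
```

```text
time_s: 3.85
tool_pos: [0.5223, -0.1337, 0.1147]
tool_rot: [-1.213, 1.208, 1.212]
force: [-1.2, -1.3, 2.9]
opening: 0.0001
t 3.85 pos [ 0.5223 -0.1337  0.1147] az 90.2 F [-1.2 -1.3  2.9] Mz [-0.17  0.23  0.04] op 0.0001 q [-0.22  0.38  0.58  1.68 -0.22  1.14  1.99]
shift mm [ 8.7 -0.1 -5.3] turn -0.4
```

Force is 2.9 N as expected; push on to the stop in small increments.

```bash
python3 -m handwheel '[[[4,0,0,0,0],[7,0,0,0,0],[9,0,0,0,0],[10,0,0,0,0],[10,0,0,0,0]]]'; python3 -m handwheel '[[[1,0,0,0,0],[2,0,0,0,0],[2,0,0,0,0],[2,0,0,0,0]]]'; python3 -c "
from geo import *
delta(where(.18,-.08,.0),90.6)"
```

```text
time_s: 4.27
tool_pos: [0.5225, -0.1328, 0.1046]
tool_rot: [-1.212, 1.207, 1.213]
force: [-0.6, -0.7, -0.0]
opening: 0.0001
time_s: 4.6
tool_pos: [0.5225, -0.1327, 0.1028]
tool_rot: [-1.213, 1.207, 1.213]
force: [-1.0, 0.2, 1.0]
opening: 0.0002
t 4.6 pos [ 0.5225 -0.1327  0.1028] az 90.3 F [-1.   0.2  1. ] Mz [-0.01  0.27 -0.01] op 0.0002 q [-0.21  0.39  0.57  1.7  -0.23  1.12  2.  ]
shift mm [-3.2  0.2 -6.3] turn -0.3
```

```bash
python3 - <<'E'
from h import *
a,d=viewer.camera('scene');cv2.imwrite('pics/sc2.png',cv2.resize(a[90:290,150:420],None,fx=2.9,fy=2.9,interpolation=3))
E
```

```text
(no output)
```

View pics/sc2.png

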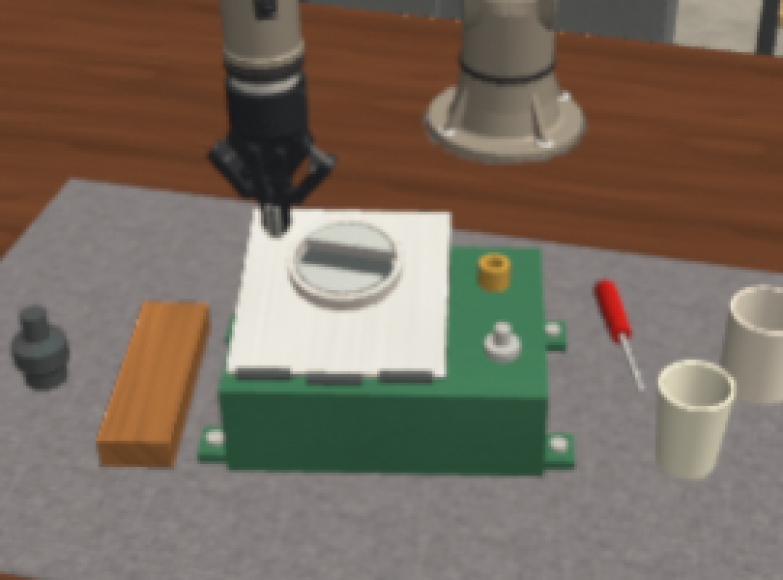

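The cover looks nearly shut, with the fingertips on it at (275,225). I'll push until the force rises clearly.

```bash
python3 -m handwheel '[[[1,0,0,0,0],[2,0,0,0,0],[2,0,0,0,0]]]';python3 -m handwheel '[[[1,0,0,0,0],[2,0,0,0,0],[2,0,0,0,0]]]'
```

```text
time_s: 4.9
tool_pos: [0.5223, -0.1328, 0.1007]
tool_rot: [-1.212, 1.207, 1.213]
force: [-0.6, -0.2, 1.9]
opening: -0.0001
time_s: 5.15
tool_pos: [0.5223, -0.133, 0.0987]
tool_rot: [-1.212, 1.207, 1.213]
force: [-0.7, -0.4, 1.0]
opening: -0.0001
```

```bash
cat > plane.py <<'E'
from geo import *
def plane(tag, zlo=.095):
    im,d=viewer.camera('top');cv2.imwrite(f'pics/top_{tag}.png',cv2.resize(im[130:280,180:480],None,fx=2.6,fy=2.6,interpolation=3))
    hsv=cv2.cvtColor(im,cv2.COLOR_BGR2HSV)
    w=(hsv[...,1]<45)&(hsv[...,2]>150)
    P,uv=pts('top',w,d)
    f=-(P-H)@X;l=(P-H)@Y
    k=(f>.01)&(f<.215)&(abs(l)<.095)&(np.hypot(f-.135,l)>.06)&(P[:,2]<.2)&(P[:,2]>.08)
    A=np.c_[f[k],l[k],np.ones(k.sum())]
    z=P[k][:,2]
    kk=np.ones(len(z),bool)
    for _ in range(5):
        c=np.linalg.lstsq(A[kk],z[kk],rcond=None)[0];kk=abs(A@c-z)<.006
    print(tag,k.sum(),kk.sum(),'slope f,l',c.round(4),'tan->angle',np.arctan(c[0]).round(4))
    return im,d
E
python3 -c "
from plane import *
plane('p1');delta([0,0,0])"
```

```text
p1 3810 3793 slope f,l [ 0.1556 -0.0003  0.107 ] tan->angle 0.1543
t 5.2 pos [ 0.5225 -0.133   0.0987] az 90.3 F [0.2 0.2 1. ] Mz [-0.    0.19  0.02] op 0.0002 q [-0.21  0.4   0.57  1.7  -0.24  1.11  2.  ]
shift mm [ 98.7 521.9 135.4] turn None
```

View pics/top_p1.png

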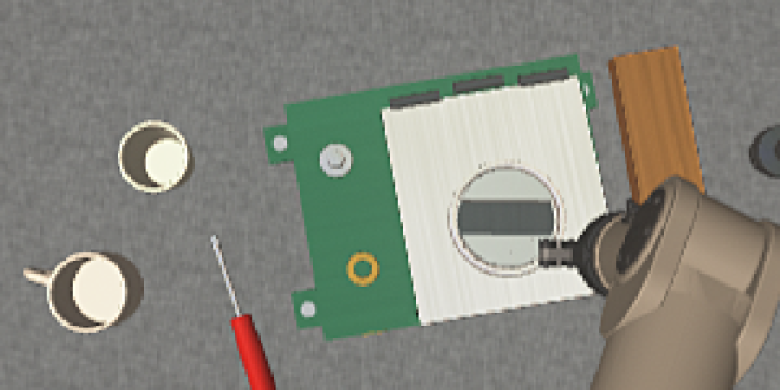

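```bash
python3 - <<'E'
from plane import *
s=sensors.state();w,dw=viewer.camera('wrist')
a,d=viewer.camera('scene')
cv2.imwrite('pics/w1.png',w);cv2.imwrite('pics/sc3.png',cv2.resize(a[110:200,200:300],None,fx=6,fy=6,interpolation=3))
c=viewer.calibration('scene');K=np.array([[c['fx'],0,c['cx']],[0,c['fy'],c['cy']],[0,0,1.]]);Ti=np.linalg.inv(np.array(c['pose']))
def proj(p):
    q=Ti[:3,:3]@p+Ti[:3,3];return cv2.projectPoints(q.reshape(1,3),np.zeros(3),np.zeros(3),K,np.array(c['dist']))[0].ravel()
p=s['tool_pos'];u=proj(p);print('tcp px',u,'crop',(u-[200,110])*6)
for z in [.134,.18,.25]:
    u=proj(np.r_[p[:2],z]);print(z,(u-[200,110])*6)
# dark pts near tool in scene
P,uv=pts('scene',np.ones_like(d,bool),d)
k=(np.hypot(P[:,0]-p[0],P[:,1]-p[1])<.05)&(P[:,2]>.09)
for z in np.arange(.1,.3,.01):
    kk=k&(abs(P[:,2]-z)<.005)
    if kk.any():print(z.round(2),kk.sum(),P[kk].mean(0).round(3))
print(sensors.state()['time_s'])
E
```

```text
tcp px [246.37123055 181.32311418] crop [278.2273833  427.93868508]
0.134 [273.28548357 368.3900776 ]
0.18 [266.64776853 287.97379219]
0.25 [256.10245517 159.168372  ]
0.12 2 [ 0.568 -0.123  0.124]
0.13 217 [ 0.541 -0.13   0.131]
0.14 106 [ 0.516 -0.118  0.138]
0.15 69 [ 0.533 -0.108  0.149]
0.16 30 [ 0.531 -0.128  0.159]
0.17 29 [ 0.531 -0.131  0.169]
0.18 59 [ 0.532 -0.135  0.181]
0.19 85 [ 0.53  -0.135  0.19 ]
0.2 82 [ 0.532 -0.136  0.2  ]
0.21 80 [ 0.534 -0.139  0.21 ]
0.22 89 [ 0.535 -0.133  0.22 ]
0.23 99 [ 0.535 -0.131  0.23 ]
0.24 115 [ 0.535 -0.127  0.24 ]
0.25 50 [ 0.533 -0.125  0.249]
0.26 33 [ 0.545 -0.112  0.262]
0.27 83 [ 0.55  -0.121  0.27 ]
0.28 97 [ 0.551 -0.122  0.28 ]
0.29 92 [ 0.551 -0.121  0.29 ]
5.3
```

View pics/sc3.png

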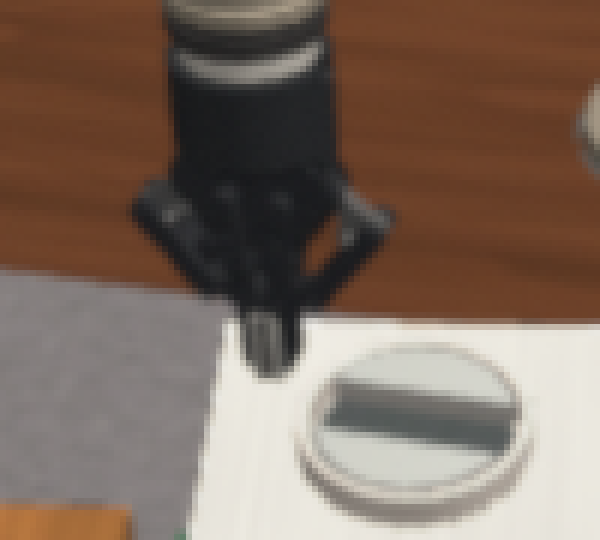

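View pics/w1.png

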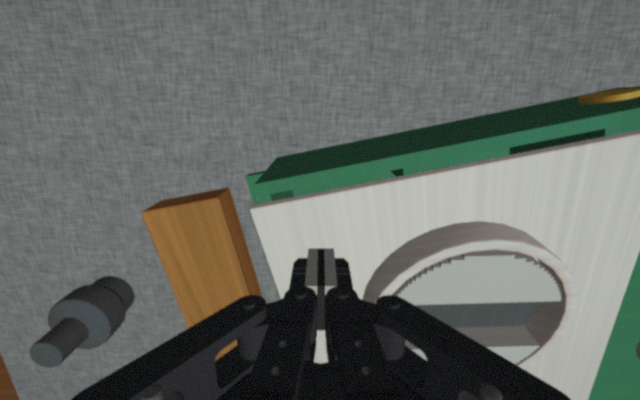

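```bash
python3 - <<'E'
from plane import *
c=viewer.calibration('wrist');T=np.array(c['pose']);print(T.round(3))
w,dw=viewer.camera('wrist');s=sensors.state()
print(s['tool_pos'])
for (u,v) in [(320,260),(312,268),(330,270),(190,215),(100,100),(300,215),(450,220),(480,320)]:
    m=np.zeros_like(dw,bool);m[v-1:v+2,u-1:u+2]=1
    P,_=pts('wrist',m,dw,c);print((u,v),np.median(P,0).round(3) if len(P) else None)
E
```

```text
[[-0.004  0.949  0.315  0.442]
 [ 1.     0.004  0.001 -0.133]
 [ 0.     0.315 -0.949  0.278]
 [ 0.     0.     0.     1.   ]]
[ 0.52264371 -0.1329183   0.09874821]
(320, 260) [ 0.511 -0.133  0.151]
(312, 268) [ 0.512 -0.136  0.159]
(330, 270) [ 0.511 -0.128  0.161]
(190, 215) [ 0.533 -0.244  0.035]
(100, 100) [ 0.439 -0.324  0.001]
(300, 215) [ 0.494 -0.143  0.138]
(450, 220) [ 0.497 -0.066  0.135]
(480, 320) [ 0.564 -0.037  0.129]
```

```bash
python3 -m handwheel '[[[2,0,0,0,0],[4,0,0,0,0],[6,0,0,0,0],[8,0,0,0,0],[10,0,0,0,0],[10,0,0,0,0]]]'; python3 -c "
from plane import *
plane('p2')"
```

```text
time_s: 5.85
tool_pos: [0.5223, -0.1331, 0.0884]
tool_rot: [-1.212, 1.208, 1.213]
force: [-0.1, -0.6, 0.5]
opening: -0.0001
p2 3784 3763 slope f,l [ 0.0984 -0.0008  0.1072] tan->angle 0.0981
```

```bash
python3 -m handwheel '[[[2,0,0,0,0],[4,0,0,0,0],[6,0,0,0,0],[8,0,0,0,0],[10,0,0,0,0],[12,0,0,0,0],[14,0,0,0,0],[15,0,0,0,0],[15,0,0,0,0]]]'; python3 -m handwheel '[[[1,0,0,0,0],[2,0,0,0,0],[2,0,0,0,0]]]';python3 -m handwheel '[[[1,0,0,0,0],[1,0,0,0,0],[1,0,0,0,0]]]';  python3 -c "
from plane import *
plane('p3')"
```

```text
time_s: 6.65
tool_pos: [0.5226, -0.1329, 0.0735]
tool_rot: [-1.213, 1.207, 1.212]
force: [0.2, 0.5, -0.1]
opening: 0.0002
time_s: 6.9
tool_pos: [0.5229, -0.1329, 0.0719]
tool_rot: [-1.213, 1.206, 1.212]
force: [0.2, 0.6, 0.6]
opening: -0.0001
time_s: 7.15
tool_pos: [0.5228, -0.1329, 0.0709]
tool_rot: [-1.213, 1.206, 1.212]
force: [-0.4, 0.2, 0.1]
opening: 0.0002
p3 3729 3709 slope f,l [ 0.0052 -0.0004  0.1072] tan->angle 0.0052
```

```bash
python3 -m handwheel '[[[1,0,0,0,0],[1,0,0,0,0],[1,0,0,0,0]]]';python3 -m handwheel '[[[1,0,0,0,0],[1,0,0,0,0],[1,0,0,0,0]]]'
```

```text
time_s: 7.45
tool_pos: [0.5228, -0.1329, 0.0699]
tool_rot: [-1.213, 1.207, 1.212]
force: [-0.3, 0.0, 1.9]
opening: 0.0001
time_s: 7.7
tool_pos: [0.5228, -0.1329, 0.0697]
tool_rot: [-1.213, 1.206, 1.212]
force: [-1.5, 1.1, 6.7]
opening: -0.0001
```

Hard stop felt: 6.7 N at a reported z of 0.0697, so the tips sit about 36 mm behind the reported TCP. Now lift, open and move over the slot.

```bash
python3 -m handwheel '[[[-30,0,0,0,0],[-65,0,0,0,0],[-75,-10,25,0,56],[-80,-20,60,0,56],[-80,-28,81,0,56],[-80,-28,81,0,56],[-80,-28,81,0,56],[-80,-28,81,0,56]]]'; python3 - <<'E'
from plane import *
c=viewer.calibration('wrist');delta(where(.135,0,0,.004),90.6)
w,dw=viewer.camera('wrist');cv2.imwrite('pics/w2.png',w);np.save('w2d',dw)
import pickle;pickle.dump(c,open('w2c','wb'))
plane('p4')
E
```

```text
time_s: 8.37
tool_pos: [0.5493, -0.053, 0.1484]
tool_rot: [-1.212, 1.209, 1.212]
force: [0.5, -1.1, -1.2]
opening: 0.0559
t 8.37 pos [ 0.5493 -0.053   0.1484] az 90.2 F [ 0.5 -1.1 -1.2] Mz [-0.01 -0.02 -0.06] op 0.0559 q [-0.35  0.38  0.56  1.6  -0.21  1.23  1.82]
shift mm [38.4 -1.2  1.4] turn -0.4
p4 2795 2778 slope f,l [-0.0002 -0.0002  0.1072] tan->angle -0.0002
```

View pics/w2.png

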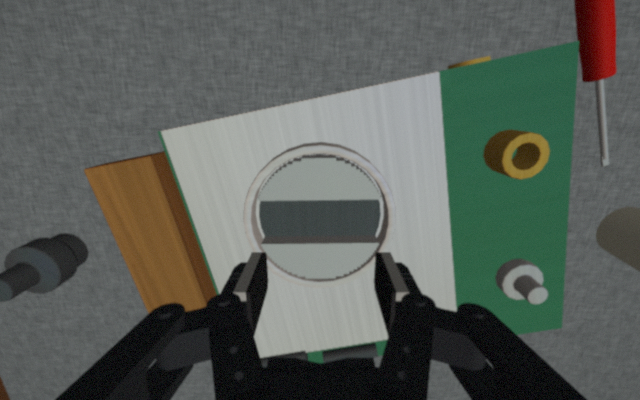

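View pics/top_p3.png

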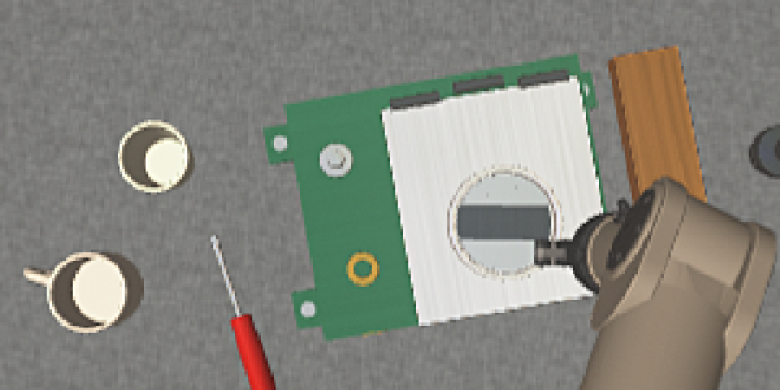

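The wrist picture shows the slot horizontal at about (320,220), with the finger pads at (257,285) and (385,285). Locate it metrically next.

```bash
python3 - <<'E'
from geo import *
import pickle
c=pickle.load(open('w2c','rb'));w=cv2.imread('pics/w2.png');d=np.load('w2d.npy')
b=np.zeros(d.shape,bool);b[140:285,240:395]=1
P,uv=pts('wrist',b,d,c)
print(np.histogram(P[:,2],np.arange(.1,.18,.004)))
k=(P[:,2]>.106)&(P[:,2]<.116)&(np.hypot(P[:,0]-.55,P[:,1]+.052)<.046)
F=P[k];print('floor',len(F),F.mean(0),np.percentile(F,[1,99],axis=0))
t=(P[:,2]>.119)&(P[:,2]<.13);D=P[t];print('top z',np.median(D[:,2]))
# slot axis from edges of the head top at both sides
L=[]
for y in np.arange(-.085,-.02,.005):
    q=D[abs(D[:,1]-y)<.0025];lo=q[q[:,0]<.55,0].max();hi=q[q[:,0]>.55,0].min();L.append((y,lo,hi))
L=np.array(L);print(np.c_[L*1000,1000*(L[:,1]+L[:,2])/2].round(1))
print('slope deg lo,hi',[np.degrees(np.arctan(np.polyfit(L[:,0],L[:,i],1)[0])) for i in (1,2)])
(cx,cy),r=cv2.minEnclosingCircle(D[:,:2].astype(np.float32));print('collar',cx,cy,r)
# finger points
b[:]=0;b[240:330,220:420]=1;P,uv=pts('wrist',b,d,c);k=(P[:,2]>.14);print(len(P[k]),P[k][:,2].min())
for l in (-1,1):
    q=P[k&((P[:,1]+.053)*l>0)];print(l,q.min(0),q.max(0))
E
```

```text
(array([  11, 4440, 4555,  494,  634, 8507, 2280,    0,    0,    0,    0,
          0,    0,    0,    0,    0,    0,    0,    0]), array([0.1  , 0.104, 0.108, 0.112, 0.116, 0.12 , 0.124, 0.128, 0.132,
       0.136, 0.14 , 0.144, 0.148, 0.152, 0.156, 0.16 , 0.164, 0.168,
       0.172, 0.176]))
floor 4470 [ 0.55287853 -0.05228001  0.11000235] [[ 0.53739712 -0.09631578  0.10831821]
 [ 0.5674739  -0.00847361  0.11524768]]
top z 0.12346332761258383
[[-85.  533.4 566.7 550.1]
 [-80.  533.4 566.9 550.2]
 [-75.  532.6 566.6 549.6]
 [-70.  532.9 566.8 549.8]
 [-65.  532.8 566.5 549.7]
 [-60.  532.5 566.5 549.5]
 [-55.  532.9 566.3 549.6]
 [-50.  532.7 566.3 549.5]
 [-45.  533.  566.2 549.6]
 [-40.  532.4 566.2 549.3]
 [-35.  532.5 565.9 549.2]
 [-30.  532.8 565.9 549.4]
 [-25.  532.4 565.8 549.1]]
slope deg lo,hi [np.float64(-0.6808788478034054), np.float64(-0.9938929261401311)]
collar 0.5497323870658875 -0.05348575860261917 0.055968910455703735
5683 0.18841671219653977
-1 [ 0.53152687 -0.09415566  0.18860303] [ 0.56048611 -0.07291424  0.25486615]
1 [ 0.53127853 -0.0316248   0.18841671] [ 0.56109005 -0.01053816  0.25462069]
```

Slot axis is at (0.5497, -0.0527) and the hand is already centred and aligned to within 1°. Descend.

```bash
python3 -m handwheel '[[[20,0,0,0,56],[40,0,0,0,56],[54,0,0,0,56],[60,0,0,0,56],[64,0,0,0,56],[67,0,0,0,56],[70,0,0,0,56],[72,0,0,0,56],[72,0,0,0,56]]]'; python3 - <<'E'
from plane import *
delta([.5497,-.0527,.11],90.8)
w,dw=viewer.camera('wrist');cv2.imwrite('pics/w3.png',w)
E
```

```text
time_s: 9.22
tool_pos: [0.5503, -0.0519, 0.0771]
tool_rot: [-1.213, 1.207, 1.212]
force: [-0.4, -0.2, -0.1]
opening: 0.0558
t 9.22 pos [ 0.5503 -0.0519  0.0771] az 90.3 F [-0.4 -0.2 -0.1] Mz [ 0.   -0.03 -0.05] op 0.0558 q [-0.33  0.44  0.53  1.69 -0.25  1.07  1.86]
shift mm [-32.9   0.6  -0.8] turn -0.5
```

View pics/w3.png

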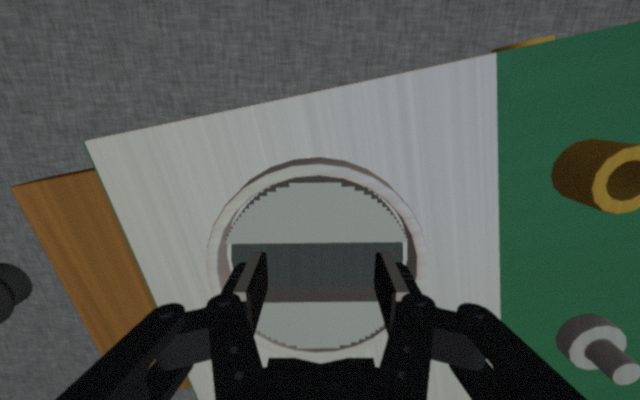

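The finger tips look to be over or just in the slot, at (262,258) and (378,258). Go slightly deeper while feeling for the floor.

```bash
python3 -m handwheel '[[[1,0,0,0,56],[2,0,0,0,56],[3,0,0,0,56],[3,0,0,0,56]]]'; python3 -m handwheel '[[[1,0,0,0,56],[2,0,0,0,56],[2,0,0,0,56]]]'; python3 -m handwheel '[[[1,0,0,0,56],[2,0,0,0,56],[2,0,0,0,56]]]'
```

```text
time_s: 9.6
tool_pos: [0.55, -0.0518, 0.0738]
tool_rot: [-1.213, 1.207, 1.213]
force: [-0.0, -0.3, 0.3]
opening: 0.0558
time_s: 9.85
tool_pos: [0.5499, -0.0518, 0.0717]
tool_rot: [-1.212, 1.207, 1.213]
force: [-0.2, 1.5, 0.5]
opening: 0.056
time_s: 10.1
tool_pos: [0.5499, -0.0518, 0.0697]
tool_rot: [-1.212, 1.207, 1.213]
force: [-0.5, 0.1, 0.0]
opening: 0.0559
```

```bash
python3 -m handwheel '[[[0,0,0,4,56],[0,0,0,8,56],[0,0,0,12,56],[0,0,0,16,56],[0,0,0,20,56],[0,0,0,24,56],[0,0,0,28,56],[0,0,0,30,56],[0,0,0,30,56]]]'; python3 - <<'E'
from plane import *
delta([.5497,-.0527,.11],90.8)
w,dw=viewer.camera('wrist');cv2.imwrite('pics/w4.png',w)
E
```

```text
time_s: 10.85
tool_pos: [0.5508, -0.052, 0.07]
tool_rot: [-0.82, 1.41, 0.818]
force: [1.1, -0.4, 0.3]
opening: 0.0559
t 10.85 pos [ 0.5508 -0.052   0.07  ] az 60.3 F [ 1.1 -0.4  0.3] Mz [-0.06 -0.24  0.04] op 0.0559 q [-0.41  0.48  0.65  1.7  -0.32  1.07  1.39]
shift mm [-40.    0.5  -1.1] turn -30.5
```

View pics/w4.png

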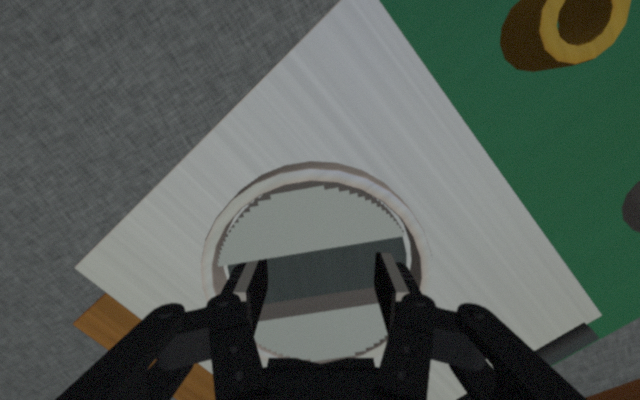

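The slot follows, lagging about 8° as expected. Carry on.

```bash
python3 -m handwheel '[[[0,0,0,4,56],[0,0,0,8,56],[0,0,0,12,56],[0,0,0,16,56],[0,0,0,20,56],[0,0,0,24,56],[0,0,0,28,56],[0,0,0,32,56],[0,0,0,36,56],[0,0,0,40,56],[0,0,0,44,56],[0,0,0,47,56],[0,0,0,50,56],[0,0,0,50,56]]]'; python3 - <<'E'
from plane import *
delta([.5497,-.0527,.11],3.5)
w,dw=viewer.camera('wrist');cv2.imwrite('pics/w5.png',w)
E
```

```text
time_s: 12.07
tool_pos: [0.5518, -0.0533, 0.0702]
tool_rot: [-0.143, 1.563, 0.138]
force: [4.2, -2.2, -1.9]
opening: 0.0559
t 12.07 pos [ 0.5518 -0.0533  0.0702] az 10.2 F [ 4.2 -2.2 -1.9] Mz [-0.55 -0.77  0.05] op 0.0559 q [-0.54  0.53  0.86  1.71 -0.44  1.1   0.63]
shift mm [-39.8   0.8  -1.8] turn 6.7
```

View pics/w5.png

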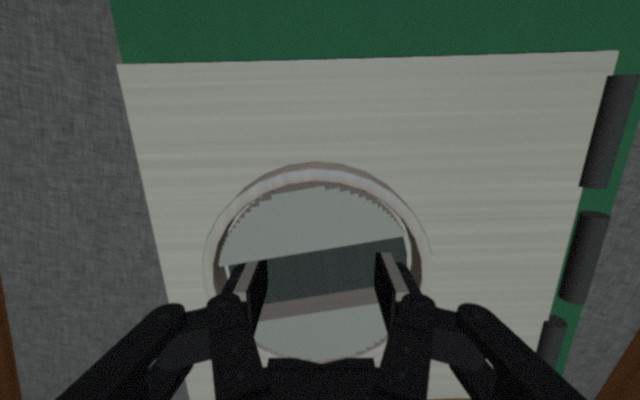

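Still about 8° of turn to go. Continue slowly and watch the moment.

```bash
for i in 1; do python3 -m handwheel '[[[0,0,0,2,56],[0,0,0,4,56],[0,0,0,5,56],[0,0,0,5,56]]]'; done; python3 -c "
from geo import *
delta([.5497,-.0527,.11],3.5)"
python3 -m handwheel '[[[0,0,0,1,56],[0,0,0,2,56],[0,0,0,2,56]]]'; python3 -c "
from geo import *
delta([.5497,-.0527,.11],3.5)"
python3 -m handwheel '[[[0,0,0,1,56],[0,0,0,2,56],[0,0,0,2,56]]]'; python3 - <<'E'
from plane import *
delta([.5497,-.0527,.11],3.5)
w,dw=viewer.camera('wrist');cv2.imwrite('pics/w6.png',w)
E
```

```text
time_s: 12.45
tool_pos: [0.5515, -0.0536, 0.0703]
tool_rot: [-0.075, 1.567, 0.07]
force: [4.1, -3.0, -1.8]
opening: 0.056
t 12.45 pos [ 0.5515 -0.0536  0.0703] az 5.3 F [ 4.1 -3.  -1.8] Mz [-0.74 -0.82  0.08] op 0.056 q [-0.56  0.54  0.88  1.71 -0.46  1.11  0.55]
shift mm [-39.7   1.   -1.6] turn 1.8
time_s: 12.7
tool_pos: [0.5514, -0.0537, 0.0704]
tool_rot: [-0.047, 1.567, 0.043]
force: [3.1, -3.8, -2.2]
opening: 0.0556
t 12.7 pos [ 0.5514 -0.0537  0.0704] az 3.3 F [ 3.1 -3.8 -2.2] Mz [-0.81 -0.88  0.03] op 0.0556 q [-0.56  0.54  0.89  1.71 -0.46  1.11  0.52]
shift mm [-39.6   0.9  -1.6] turn -0.2
time_s: 12.95
tool_pos: [0.5514, -0.0537, 0.0704]
tool_rot: [-0.02, 1.568, 0.016]
force: [4.4, -2.5, -1.5]
opening: 0.0563
t 12.95 pos [ 0.5514 -0.0537  0.0704] az 1.3 F [ 4.4 -2.5 -1.5] Mz [-0.79 -0.88  0.13] op 0.0563 q [-0.57  0.55  0.9   1.71 -0.47  1.11  0.49]
shift mm [-39.6   1.   -1.6] turn -2.2
```

View pics/w6.png

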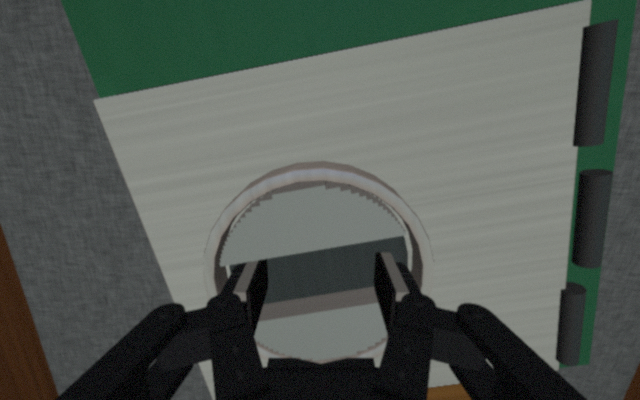

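The slot is now nearly parallel to the cover's side edge (both tilt about 8–9°). Turn on until the stop is felt.

```bash
for k in 1; do python3 -m handwheel '[[[0,0,0,1,56],[0,0,0,2,56],[0,0,0,2,56]]]'; done; python3 -c "
from geo import *
delta([.5497,-.0527,.11],3.5)"
python3 -m handwheel '[[[0,0,0,1,56],[0,0,0,1,56],[0,0,0,1,56]]]'; python3 - <<'E'
from plane import *
delta([.5497,-.0527,.11],3.5)
c=viewer.calibration('wrist')
w,d=viewer.camera('wrist');cv2.imwrite('pics/w7.png',w)
b=np.zeros(d.shape,bool);b[170:360,210:420]=1
P,uv=pts('wrist',b,d,c)
C=np.array([.5497,-.0527])
D=P[(P[:,2]>.119)&(P[:,2]<.128)&(np.hypot(P[:,0]-C[0],P[:,1]-C[1])<.046)]
a=np.radians(11.5);e=np.array([np.cos(a),np.sin(a)]);n=np.array([-e[1],e[0]])
s=(D[:,:2]-C)@e;t=(D[:,:2]-C)@n
for sg in (1,-1):
    L=[]
    for x in np.arange(-.03,.031,.004):
        q=t[(abs(s-x)<.002)&(t*sg>0)]
        if len(q)>5:L.append((x,np.abs(q).min()*sg))
    L=np.array(L);m=abs(abs(L[:,1])-.017)<.006;print(sg,(L*1000).round(1).tolist())
    if m.sum()>3:print('slot az',11.5+np.degrees(np.arctan(np.polyfit(L[m,0],L[m,1],1)[0])))
E
```

```text
time_s: 13.25
tool_pos: [0.5514, -0.0539, 0.0704]
tool_rot: [0.002, 1.568, -0.009]
force: [3.5, -4.7, -2.3]
opening: 0.0563
t 13.25 pos [ 0.5514 -0.0539  0.0704] az -0.4 F [ 3.5 -4.7 -2.3] Mz [-1.05 -0.93  1.38] op 0.0563 q [-0.57  0.55  0.91  1.71 -0.47  1.12  0.47]
shift mm [-39.6   1.   -1.6] turn -3.9
time_s: 13.5
tool_pos: [0.5514, -0.054, 0.0704]
tool_rot: [0.011, 1.568, -0.02]
force: [3.4, -6.3, -2.1]
opening: 0.0561
t 13.5 pos [ 0.5514 -0.054   0.0704] az -1.1 F [ 3.4 -6.3 -2.1] Mz [-1.16 -0.88  2.31] op 0.0561 q [-0.57  0.55  0.91  1.71 -0.47  1.12  0.45]
shift mm [-39.6   1.   -1.7] turn -4.6
1 [[-30.0, 16.9], [-26.0, 0.1], [-22.0, 14.0], [-18.0, 16.4], [-14.0, 16.4], [-10.0, 16.2], [-6.0, 16.5], [-2.0, 16.2], [2.0, 16.1], [6.0, 16.4], [10.0, 16.1], [14.0, 16.2], [18.0, 16.1], [22.0, 15.7], [26.0, 15.9], [30.0, 0.2]]
slot az 11.47533022803123
-1 [[-30.0, -3.7], [-26.0, -0.0], [-22.0, -16.4], [-18.0, -16.5], [-14.0, -16.6], [-10.0, -16.5], [-6.0, -16.8], [-2.0, -16.6], [2.0, -16.6], [6.0, -16.9], [10.0, -16.8], [14.0, -16.7], [18.0, -16.7], [22.0, -17.0], [26.0, -9.7], [30.0, -0.1]]
slot az 10.969732560859057
```

The moment jumped to 2.3 N m with the slot at 90° to its zero, so the stop is reached. Back off into the slack and lift away.

```bash
python3 -m handwheel '[[[0,0,0,-4,56],[0,0,0,-8,56],[0,0,0,-11,56],[0,0,0,-11,56],[-8,0,0,-11,56],[-16,0,0,-11,56],[-30,0,0,-11,56],[-60,0,0,-11,56],[-90,0,0,-11,56],[-110,0,0,-11,56],[-110,0,0,-11,56]]]'; python3 -c "
from geo import *
delta([.40,0.1,.25],11)"
```

```text
time_s: 14.47
tool_pos: [0.5534, -0.0531, 0.1858]
tool_rot: [-0.127, 1.557, 0.125]
force: [-0.2, -0.6, 1.7]
opening: 0.0561
t 14.47 pos [ 0.5534 -0.0531  0.1858] az 9.2 F [-0.2 -0.6  1.7] Mz [-0.04 -0.01 -0.05] op 0.0561 q [-0.59  0.43  0.93  1.55 -0.35  1.33  0.53]
shift mm [ -65.8  175.6 -126.2] turn -1.8
```

Clear of the fastener. Lift and withdraw toward the left front so the cameras can see, then check.

```bash
python3 -m handwheel '[[[-40,0,0,0,56],[-65,20,-20,0,56],[-65,45,-40,0,56],[-65,70,-60,0,56],[-65,95,-80,0,56],[-65,120,-100,0,56],[-65,150,-115,0,56],[-65,175,-126,0,56],[-65,175,-126,0,56],[-65,175,-126,0,56]]]'; python3 - <<'E'
from plane import *
delta([.40,0.1,.25],11)
im,d=plane('end')
C=np.array([.5497,-.0527]);hsv=cv2.cvtColor(im,cv2.COLOR_BGR2HSV)
P,uv=pts('top',(hsv[...,2]<120)&(hsv[...,1]<70),d)
k=(np.hypot(P[:,0]-C[0],P[:,1]-C[1])<.044)&(P[:,2]>.1);f=P[k][:,:2];print(len(f),f.mean(0))
U=np.linalg.svd(f-f.mean(0))[2][0];print('slot az',np.degrees(np.arctan2(U[1],U[0]))%180)
for n in ['top','scene']:
    if n=='scene': im,d=viewer.camera('scene');cv2.imwrite('pics/sc_end.png',cv2.resize(im[90:290,130:450],None,fx=2.5,fy=2.5))
    for t in ['bush','pinion','mug','tin','block','cutter']:
        r=viewer.trace(t,n)
        if r: Q,_=pts(n,r[0]['mask'],d);print(n,t,round(r[0]['score'],2),np.median(Q,0).round(3))
E
```

```text
time_s: 15.3
tool_pos: [0.3964, 0.102, 0.2449]
tool_rot: [-0.13, 1.567, 0.131]
force: [0.6, -1.0, 0.4]
opening: 0.0559
t 15.3 pos [0.3964 0.102  0.2449] az 9.5 F [ 0.6 -1.   0.4] Mz [-0.06 -0.06  0.01] op 0.0559 q [-1.16 -0.04  0.85  1.78  0.03  1.39 -0.15]
shift mm [-5.1 -2.5  3.2] turn -1.5
end 4099 4081 slope f,l [-0.0014  0.0003  0.1073] tan->angle -0.0014
420 [ 0.54990606 -0.05376785]
slot az 11.705816193510486
top mug 0.64 [0.468 0.373 0.03 ]
top tin 0.59 [0.609 0.311 0.038]
top block 0.73 [0.47  0.373 0.027]
top cutter 0.77 [ 0.633 -0.343  0.054]
scene bush 0.56 [0.51  0.082 0.119]
scene pinion 0.67 [0.615 0.114 0.111]
scene mug 0.77 [0.491 0.365 0.06 ]
scene tin 0.75 [ 0.548 -0.058  0.122]
scene block 0.93 [ 0.66  -0.224  0.034]
scene cutter 0.79 [ 0.648 -0.346  0.049]
```

View pics/top_end.png

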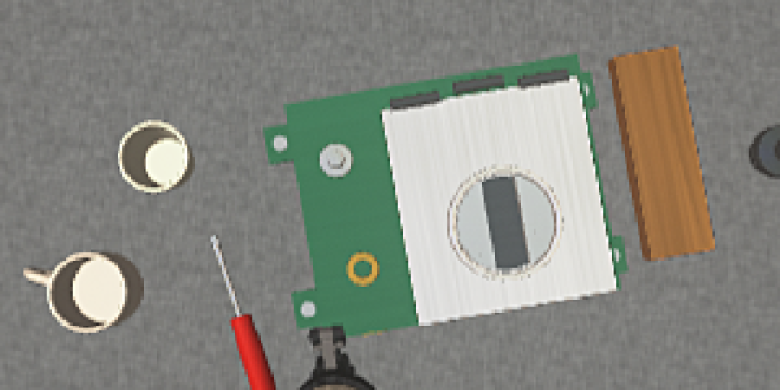

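View pics/sc_end.png

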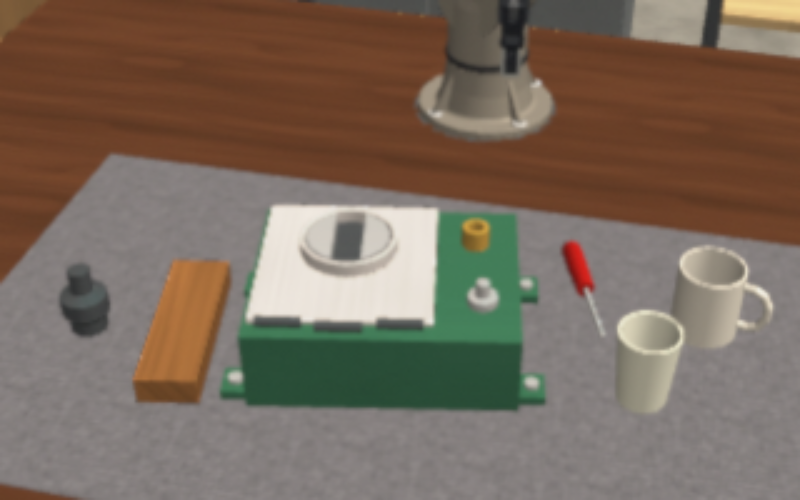

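The cover is shut and flat, the slot at (505,222) runs front to back (locked), the bystanders are unmoved and the hand is clear. Hand in.

```bash
python3 -c "
from bench import order
print(order.sign_off())"
```

```text
the job is handed in; nothing more can be done
None
```

The cover is shut and the fastener is turned clockwise to its stop, so the cover is locked. The hand is clear, and I handed the job in after about 15.5 s.

**Pushing shut:** I pressed with closed fingertips at the cover's front right corner until the force rose at the hard stop. I then set both open fingers in the slot and turned about its axis until the moment jumped to 2.3 N m. After that I backed off into the slack and withdrew.

**Last checks:**
- **Cover:** the fitted angle is about -0.001 rad, so it is shut.
- **Fastener:** the slot direction is 11.7° against a case yaw of 11.5°. That is a quarter turn from zero, so it is locked at about 1.57 rad.
- **Bystanders:** bush, pinion, mug, tin and cutter measured within about 3 mm of where they started. Block and scriber I checked only by eye, by comparing the first and last pictures.

**What disagreed:**
- **Fingertip position:** the tips sat about 36 mm behind the reported TCP. The cover was therefore still 0.15 rad open where the reported height said it was shut. I found this in the pictures and pushed on until contact.
- **Detections:** the network gave a few wrong finds. At the end it took the fastener for the tin in the scene picture and the mug for the block in the top picture. I discounted these against the pictures.

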